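# Test-twist the loose jar cap and set that jar aside

### The arm

A 6-joint arm with a two-finger parallel gripper is mounted at the origin on a cart in front of the work surface, level with it; the furniture and walls round the work are solid. World frame = base frame: x ahead of the robot, y to its left, z up, the work surface at z = 0. Lengths are in mm, angles in rad, forces in N, time in s.
With the tool pointing down it reaches from about 300 to 775 mm from the base axis. Payload 14.6 kg.
Tool frame: the origin (TCP) lies at the very end of the fingers, on their centre line; the grasp point (between the pads) lies 19 mm behind it; z points along the fingers, y is the line along which they close (so a half turn about z gives the same grasp; the last joint's range is limited). The gripper opens to 94 mm and grips with 3 to 60 N. Pads are 16 mm wide; open, the fingers measure 119 mm over their backs; the gripper's body (75 mm by 177 mm) begins 78 mm behind the grasp point.
Start: joints at [-1.279, 0.3, 1.521, -0, 1.321, -0.067], TCP at [193.126, -514.968, 205.446] pointing down, gripper open.
Joint ranges: [-3.03, 3.03], [-0.79, 2.21], [0.23, 2.52], [-1.04, 4.18], [0, 3.07], [-2.55, 2.55]. Speed limits (rad/s): [2.22, 2.22, 2.57, 3.14, 3.14, 3.14].

### API

Orientations are given as [roll, pitch, yaw] about the fixed x, y, z axes, in that order (R = Rz(yaw) Ry(pitch) Rx(roll)).
In Python, from cell import manip, camera, get_calibration gives the robot as it stands. The module is installed in compiled form; this text tells all that it offers.
- The arm moves only by the tool jog_arm, never from a script. Its argument "plan" is one flat list of numbers, 6 for each row, row after row: the shift along the world's x, y, z in m, then the turn, a rotation vector about the world's x, y, z in degrees. A call has 1 to 20 rows; each row is the pose to reach, as a shift and turn from the pose commanded when the call began; what a row does not reach only later rows make up. A row lasts 1/10 s, in which the tool goes at most 50 mm and 8.59 degrees, less where a joint would pass 70% of its speed; a pose out of reach is approached as far as the arm can. A call with a gripper value outside its range is refused whole. "claw" is the finger opening in m, from 0 to 0.094, set as the call begins (left out, the last holds). The fingers move at their own pace and stop on an object; "force" is the grip in N (left out, the last holds). Time passes only in rows, so rows that repeat a pose let the fingers close. It gives the time, the measured TCP pose, the force, the opening and the grip force at its end, in the units of the state.
- manip.read_state(): the state, without advancing time (a new reading comes with each control period).
- camera(name): name is "scene" or "top" or "wrist"; returns (picture, depth): 400x640x3 uint8, red, green, blue; 400x640 float32, mm along the optical axis (not along the pixel's ray), 0 where there is no reading.
- get_calibration(name): a dict with "fx", "fy", "cx", "cy" (pixels), "k1" (the pictures are not rectified: a ray, as slopes to the right and down, at radius r is drawn at 1 + k1 r^2 times it, then the intrinsics apply), "origin" and "attitude" of the camera in the world. Camera axes: x right, y down, z forward; pixel columns grow to the right and rows downward; lengths in mm; the calibration is good to about 2 mm. A picture is of the moment at which its call begins: read the wrist's pose just before it. get_calibration takes no time and is no camera call; for the wrist camera it gives the pose at the moment of the call.
- manip.sign_off(): hands the job in; it is judged then, once.
The state is a dict: "clock": time; "joints": joint angles; "qd": joint speeds; "effort": joint torques, N m; "eef_pos": TCP position; "eef_rot": TCP orientation; "wrist_force": force on the tool from outside, world axes, zero at the start; "moment": the same for the moment, N m; "finger_gap": finger opening in mm; "finger_force": force on a finger pad.
Only numpy, scipy, OpenCV 4.12 (cv2) and the standard library are available. Lean on these libraries where they do the work, as an engineer would, in place of code of your own. Each camera call takes 0.05 s, during which the arm holds its last target. There are 200 camera calls.

### The job

Of the two square jars in the aluminium rack, one has its cap loose: its yellow finger bar stands askew to the jar's sides instead of square across it in line with the red shoulder marks. Prove it with a test twist of about an eighth of a turn anticlockwise while the jar is still in the rack, then lift that jar by its cap out of the rack and set it down gently, upright, on the floor of the red tray, and let go. Leave the tight jar and its cap as they are.

Things in the scene. Friction and masses are not known exactly. Their poses are not given: they have to be found in the camera images.
- loose_jar: Square white jar 52x52x58 mm, blue labels, round black cap 44 mm across (its top 76 mm above the jar's underside) with an upright yellow finger bar 44 mm long, 16 thick, 28 high; 104 mm high in all, under 0.4 kg. Origin: centre of underside; x, y along its sides, z up. This is the one with the loose cap; starts in either pocket of the rack.
- loose_jar_cap (a joint): Turn of the loose cap on its jar in rad: 0 = screwed home, bar along the jar's x axis and the two red shoulder marks; grows anticlockwise seen from above. It starts at 0.6 to 0.75 and can go to 1.9. Turns with a light friction of about 0.08 N m, stays where left, and does not come off: the jar can be carried by it.
- loose_jar_bar (a point): Centre of the top face of the loose jar's yellow finger bar, 104 mm above the jar's underside, turning with the cap: x along the bar's 44 mm length, y across its 16 mm thickness (the way to pinch it), z up. The bar's sides reach 28 mm down to the black cap disc, so fingertips must stay less than 28 mm below this point.
- tight_jar: Square white jar 52x52x58 mm, blue labels, round black cap 44 mm across (its top 76 mm above the jar's underside) with an upright yellow finger bar 44 mm long, 16 thick, 28 high; 104 mm high in all, under 0.4 kg. Origin: centre of underside; x, y along its sides, z up. This is the one with the tight cap, in the other pocket; not to be moved.
- tight_jar_cap (a joint): Turn of the tight cap in rad: stays at about 0 (bar along the jar's x axis and red marks); very stiff. Not to be turned.
- rack: Aluminium block fixed to the bench, 80x200 mm, 22 mm high, with two square pockets 120 mm apart along its y, 56x56 mm, 16 mm deep (floor 6 mm above the bench). A jar sits in each with 2 mm play a side, its sides parallel to the rack's, and cannot turn there. Origin: centre of underside.
- tray: Red open tray fixed to the bench, 150x150 mm outside, 24 mm high, walls and floor 4 mm thick. Origin: centre of its underside; x, y along its sides, z up.

How it is judged (in metres and radians):
On the way, in this order (a step that is already met when the one before it is completed fails the run):
1. the loose cap is twisted anticlockwise to more than 1.1 rad while its jar stands in the rack (value of joint loose_jar_cap above 1.1 rad and distance of loose_jar from where it was at the start of the episode below 0.015 m), for 0.1 s.
2. the loose jar is lowered into the tray to within 15 mm of its floor while still held (x of loose_jar in the frame of tray between -0.05 and 0.05 m and y of loose_jar in the frame of tray between -0.05 and 0.05 m and z of loose_jar in the frame of tray below 0.019 m and contact force between the fingers and loose_jar above 0.3 N), for 0.05 s.
At the end, for the whole second after the job is handed in: The loose jar stands at rest on the tray's floor, upright within 8 degrees, its centre within 50 mm of the tray's centre along each side; the tight jar is upright in the rack within 15 mm of where it stood and its cap has not been turned by more than 10 degrees (x of loose_jar in the frame of tray between -0.05 and 0.05 m and y of loose_jar in the frame of tray between -0.05 and 0.05 m and z of loose_jar in the frame of tray below 0.01 m and angle between each of loose_jar, tight_jar's own z axis and vertical below 0.15 rad and linear speed of loose_jar below 0.02 m/s and distance of tight_jar from where it was at the start of the episode below 0.015 m and value of joint tight_jar_cap below 0.17 rad); the robot touches nothing.
It fails at once if the tight jar is pulled from its place (distance of tight_jar from where it was at the start of the episode above 0.03 m).
It fails at once if the tight cap is forced open (value of joint tight_jar_cap above 0.17 rad).
It also fails if it takes over 40 s, if anything falls off the work surface, if the arm or the gripper's body presses on something with over 40 N, if the wrist force passes 120 N, or if a joint passes its speed limit or range.

## Working session

There is one attempt and no reset: what is moved stays moved. The work goes in short steps, Python scripts to look and compute and a tool call to move; the robot and the scene stay as the last step left them, time stands still between calls to the robot, and variables do not carry over. Pictures are saved under pics/ and viewed, at most 10 in all, crops included, and the job is handed in when it is done.

Besides the shell and the picture viewer there is one more tool, called after "Call:" as name(argument=value, ...), one argument or row to a line, values as JSON. jog_arm: Moves the arm, as the interface text tells. Its arguments: {"type":"object","properties":{"plan":{"type":"array"},"claw":{"type":"number"},"force":{"type":"number"}},"required":["plan"]}

```bash
mkdir -p pics; cat > h.py <<'E'
import numpy as np, cv2
from cell import manip, camera, get_calibration
from scipy.spatial.transform import Rotation as R
def shot(name, fn=None):
    c=get_calibration(name); im,d=camera(name)
    if fn: cv2.imwrite('pics/'+fn, im[:,:,::-1])
    return c,im,d
def cloud(c,d):
    v,u=np.mgrid[0:d.shape[0],0:d.shape[1]].astype(float)
    K=np.array([[c['fx'],0,c['cx']],[0,c['fy'],c['cy']],[0,0,1]])
    p=cv2.undistortPoints(np.stack([u.ravel(),v.ravel()],1)[:,None],K,np.array([c['k1'],0,0,0.]))[:,0]
    z=d.ravel(); P=np.c_[p*z[:,None],z]
    a=np.array(c['attitude'])
    Rm=a if a.shape==(3,3) else R.from_euler('xyz',a).as_matrix()
    return (P@Rm.T+np.array(c['origin'])).reshape(*d.shape,3)
E
python3 - <<'E'
from h import *
s=manip.read_state();print(s['eef_pos'],s['eef_rot'],s['finger_gap'])
c,im,d=shot('top','top1.png');print(c)
P=cloud(c,d);np.savez('top.npz',im=im,P=P)
hsv=cv2.cvtColor(im,cv2.COLOR_RGB2HSV)
m=((hsv[...,0]>20)&(hsv[...,0]<35)&(hsv[...,1]>130)&(hsv[...,2]>90)&(d>0)).astype(np.uint8)
n,l,st,ce=cv2.connectedComponentsWithStats(m)
for i in range(1,n):
    if st[i,4]<30: continue
    q=P[l==i]; t=q[q[:,2]>np.percentile(q[:,2],90)-5]
    r=cv2.minAreaRect(t[:,:2].astype(np.float32))
    print(ce[i],st[i],np.percentile(q[:,2],[10,50,90]),r)
E
```

```text
[ 193.08515151 -514.70105827  204.89045291] [-3.14042543e+00 -9.62576745e-05  3.58851907e-01] 94.21050884596033
{'fx': 434.6701379381126, 'fy': 434.6701379381126, 'cx': 318.72633737693087, 'cy': 197.84043668469067, 'k1': -0.08873389873281758, 'origin': array([449.79366752,   0.9466235 , 931.96877439]), 'attitude': array([-3.03778744, -0.00323374, -1.56152819])}
[548.62601626  11.51287263] [ 518    0   71   28 1476] [-243.57970102 -203.5670047  -156.47601864] ((1109.82861328125, -716.8609619140625), (54.41460037231445, 34.288597106933594), 82.1969223022461)
[303.43502825 173.63276836] [299 162  10  23 177] [105.24604962 108.5588873  110.9814556 ] ((583.4111938476562, 29.714996337890625), (42.52598571777344, 15.400354385375977), 0.947588324546814)
[241.58152174 178.0923913 ] [232 168  20  21 184] [ 98.84422468 108.63983916 110.7637849 ] ((573.6270141601562, 148.67796325683594), (41.568687438964844, 15.809718132019043), 40.0496826171875)
```

View pics/top1.png

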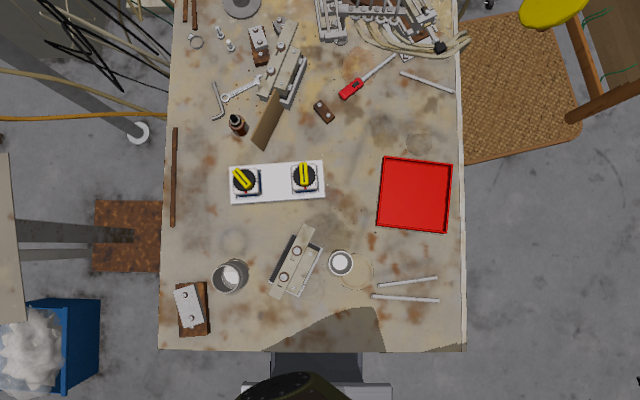

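The left bar, at (241,178), is askew, so that is the loose jar. The right bar, at (303,174), is square. The tray is centred at about (414,195). Next I'll measure the tray, the rack and the clutter heights.

```bash
python3 - <<'E'
from h import *
z=np.load('top.npz');im,P=z['im'],z['P']
hsv=cv2.cvtColor(im,cv2.COLOR_RGB2HSV)
red=((hsv[...,0]<8)|(hsv[...,0]>172))&(hsv[...,1]>150)&(hsv[...,2]>60)
red[:, :370]=0; red[:150]=0
q=P[red];print('tray',cv2.minAreaRect(q[:,:2].astype(np.float32)),np.percentile(q[:,2],[5,50,95]))
Z=P[...,2]
sel=(abs(Z-22)<5); sel[:,:225]=0; sel[:,330:]=0; sel[:155]=0; sel[208:]=0
print('rack',cv2.minAreaRect(P[sel][:,:2].astype(np.float32)),sel.sum())
# heights on 100 mm grid
for x in range(100,900,100):
    print(x,[int(Z[(P[...,0]>x)&(P[...,0]<x+100)&(P[...,1]>y)&(P[...,1]<y+100)].max(initial=-999)) for y in range(-400,400,100)])
E
```

```text
tray ((548.9359130859375, -141.14031982421875), (173.02584838867188, 300.2225036621094), 4.949747562408447) [ 0.51533329  3.54241097 23.067298  ]
rack ((579.6395874023438, 89.23694610595703), (80.91915130615234, 198.93067932128906), 4.8577189445495605) 1993
100 [-999, -999, 2, 3, -215, 216, -999, -999]
200 [2, 3, 5, 359, 332, 255, 58, 3]
300 [3, 12, 12, 45, 127, 102, 101, 4]
400 [4, 26, 26, 81, 931, 101, 4, 13]
500 [3, 27, 26, 25, 113, 113, 4, 14]
600 [3, 27, 26, 24, 112, 102, 4, 14]
700 [7, 11, 4, 29, 126, 125, 13, 6]
800 [27, 122, 133, 132, 127, 112, 43, 4]
```

Call:
jog_arm(
  plan=[0.38,0.664,0.025,0,0,20,0.38,0.664,0.025,0,0,20,0.38,0.664,0.025,0,0,20,0.38,0.664,0.025,0,0,20,0.38,0.664,0.025,0,0,20,0.38,0.664,0.025,0,0,20,0.38,0.664,0.025,0,0,20,0.38,0.664,0.025,0,0,20,0.38,0.664,0.025,0,0,20,0.38,0.664,0.025,0,0,20,0.38,0.664,0.025,0,0,20,0.38,0.664,0.025,0,0,20,0.38,0.664,0.025,0,0,20,0.38,0.664,0.025,0,0,20,0.38,0.664,0.025,0,0,20,0.38,0.664,0.025,0,0,20,0.38,0.664,0.025,0,0,20,0.38,0.664,0.025,0,0,20,0.38,0.664,0.025,0,0,20],
  claw=0.05,
  force=30,
)

```text
clock: 1.95
eef_pos: [572.8, 147.9, 230.5]
eef_rot: [-3.142, 0.0, 0.707]
wrist_force: [0.2, 0.5, -0.6]
finger_gap: 50.1
finger_force: 0.0
```

```bash
python3 - <<'E'
from h import *
s=manip.read_state();print(s['clock'],s['eef_pos'],s['eef_rot'],s['finger_gap'],s['joints'])
c,im,d=shot('wrist','w1.png');P=cloud(c,d)
hsv=cv2.cvtColor(im,cv2.COLOR_RGB2HSV)
m=((hsv[...,0]>20)&(hsv[...,0]<35)&(hsv[...,1]>130)&(hsv[...,2]>90)&(d>0)).astype(np.uint8)
n,l,st,ce=cv2.connectedComponentsWithStats(m)
for i in range(1,n):
    if st[i,4]<200: continue
    q=P[l==i]; t=q[abs(q[:,2]-110)<4].astype(np.float32)
    if len(t)>20: print(ce[i],st[i],np.median(t[:,2]),cv2.minAreaRect(t[:,:2]))
z=np.load('top.npz');im,P=z['im'],z['P'];h=cv2.cvtColor(im,cv2.COLOR_RGB2HSV)
m=(((h[...,0]<8)|(h[...,0]>172))&(h[...,1]>150)&(h[...,2]>60)).astype(np.uint8)
n,l,st,ce=cv2.connectedComponentsWithStats(m);i=1+st[1:,4].argmax()
print('tray',cv2.minAreaRect(P[l==i][:,:2].astype(np.float32)),st[i])
E
```

```text
1.95 [572.7629262  147.91878417 230.5051626 ] [-3.14156261e+00  2.56328274e-04  7.06770707e-01] 50.06874355648872 [ 1.90868297e-01  3.76506238e-01  1.36089905e+00 -1.01723986e-04
  1.40442515e+00  1.05491078e+00]Traceback (most recent call last):
  File "<stdin>", line 10, in <module>
cv2.error: OpenCV(4.12.0) /io/opencv/modules/imgproc/src/convhull.cpp:143: error: (-215:Assertion failed) total >= 0 && (depth == CV_32F || depth == CV_32S) in function 'convexHull'
```

View pics/w1.png

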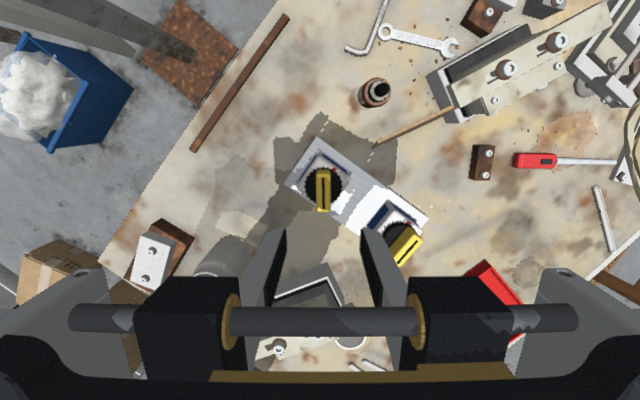

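The wrist view shows the loose bar at (323,190), nearly in line with the tool's x axis. The tight bar is at (405,248).

```bash
python3 - <<'E'
from h import *
c,im,d=shot('wrist');P=cloud(c,d)
def rect(q): return cv2.minAreaRect(np.ascontiguousarray(q[:,:2],dtype=np.float32))
hsv=cv2.cvtColor(im,cv2.COLOR_RGB2HSV)
m=((hsv[...,0]>20)&(hsv[...,0]<35)&(hsv[...,1]>130)&(hsv[...,2]>60)&(d>0)).astype(np.uint8)
n,l,st,ce=cv2.connectedComponentsWithStats(m)
for i in range(1,n):
    if st[i,4]<100: continue
    q=P[l==i]; t=q[abs(q[:,2]-110)<5]
    print(ce[i].round(),st[i,4],len(t))
    if len(t)>20: print(np.median(t[:,2]),rect(t))
z=np.load('top.npz');im,P=z['im'],z['P'];h=cv2.cvtColor(im,cv2.COLOR_RGB2HSV)
m=(((h[...,0]<8)|(h[...,0]>172))&(h[...,1]>150)&(h[...,2]>60)).astype(np.uint8)
n,l,st,ce=cv2.connectedComponentsWithStats(m);i=1+st[1:,4].argmax()
print('tray',rect(P[l==i]),st[i])
E
```

```text
[323. 190.] 558 483
109.00964063689122 ((572.7698364257812, 149.44772338867188), (44.278419494628906, 14.351910591125488), 40.756195068359375)
[404. 245.] 634 375
108.94113394037277 ((583.366455078125, 30.39333724975586), (43.042728424072266, 15.739919662475586), 5.711734294891357)
tray ((548.9359130859375, -141.14031982421875), (173.02584838867188, 300.2225036621094), 4.949747562408447) [ 376  156   77   78 4908]
```

Call:
jog_arm(
  plan=[0,0,-0.04,0,0,0,0,0,-0.08,0,0,0,0,0,-0.11,0,0,0,0,0,-0.13,0,0,0,0,0,-0.143,0,0,0,0,0,-0.143,0,0,0,0,0,-0.143,0,0,0],
)

```text
clock: 2.75
eef_pos: [573.6, 148.9, 88.5]
eef_rot: [3.141, -0.001, 0.707]
wrist_force: [-0.5, 0.1, 0.0]
finger_gap: 50.0
finger_force: 0.0
```

Call:
jog_arm(
  plan=[0,0,0,0,0,0,0,0,0,0,0,0,0,0,0,0,0,0,0,0,0,0,0,0,0,0,0,0,0,0,0,0,0,0,0,0],
  claw=0,
  force=30,
)

```text
clock: 3.35
eef_pos: [573.3, 149.0, 87.5]
eef_rot: [3.141, -0.0, 0.708]
wrist_force: [-0.1, -0.5, -0.1]
finger_gap: 15.5
finger_force: 30.0
```

```bash
python3 - <<'E'
from h import *
z=np.load('top.npz');im,P=z['im'],z['P'];h=cv2.cvtColor(im,cv2.COLOR_RGB2HSV)
m=((h[...,0]<8)|(h[...,0]>172))&(h[...,1]>150)&(h[...,2]>60)
m[:150]=0;m[240:]=0;m[:,:370]=0;m[:,460:]=0
q=P[m]
for lo,hi in((1,8),(21,29)):
    t=q[(q[:,2]>lo)&(q[:,2]<hi)];print(len(t),t.min(0),t.max(0),cv2.minAreaRect(np.ascontiguousarray(t[:,:2],dtype=np.float32)),np.median(t[:,2]))
s=manip.read_state();print(s)
E
```

```text
3769 [ 473.07039321 -283.47783671    1.00630028] [ 634.20539997 -123.77698781    7.98113089] ((557.5816650390625, -203.364990234375), (147.18740844726562, 153.50494384765625), 83.51578521728516) 3.394963682292314
449 [ 474.70034356 -285.99832257   21.00092851] [ 635.74597632 -123.543803     27.85520247] ((555.0740966796875, -204.56521606445312), (150.1283416748047, 148.89137268066406), 83.58759307861328) 23.115538330366007
{'clock': 3.35, 'joints': array([ 1.92470271e-01,  5.09811632e-01,  1.51569762e+00, -7.45713595e-05,
        1.11575634e+00,  1.05550968e+00]), 'qd': array([-0.00048031,  0.00054179, -0.00170665,  0.00012324,  0.00114619,
        0.00057688]), 'effort': array([ 4.21994710e-01, -6.12978816e+01, -3.15880430e+01,  1.63759952e-01,
        1.08454234e-01, -2.45645337e-03]), 'eef_pos': array([573.25472309, 148.98750236,  87.53422282]), 'eef_rot': array([ 3.14137319e+00, -2.51580427e-04,  7.07789707e-01]), 'wrist_force': array([-0.12529963, -0.51488271, -0.05366333]), 'moment': array([-0.08710368, -0.12357157,  0.02819628]), 'finger_force': 29.97188150882721, 'finger_gap': 15.483702579612785}
```

Gripped. Now the test twist, 45° anticlockwise.

Call:
jog_arm(
  plan=[0,0,0,0,0,5,0,0,0,0,0,10,0,0,0,0,0,15,0,0,0,0,0,20,0,0,0,0,0,25,0,0,0,0,0,30,0,0,0,0,0,35,0,0,0,0,0,40,0,0,0,0,0,45,0,0,0,0,0,45,0,0,0,0,0,45,0,0,0,0,0,45],
)

```text
clock: 4.55
eef_pos: [573.1, 149.0, 87.5]
eef_rot: [3.142, 0.0, 1.491]
wrist_force: [-0.6, -0.4, 2.4]
finger_gap: 15.7
finger_force: 30.0
```

```bash
python3 - <<'E'
from h import *
s=manip.read_state();print(s['eef_pos'],s['eef_rot'],s['wrist_force'],s['moment'],s['finger_gap'],s['finger_force'],s['joints'])
c,im,d=shot('wrist','w2.png')
E
```

```text
[573.1209264  149.00198304  87.51115251] [3.14159006e+00 4.80034433e-05 1.49124596e+00] [-0.56167583 -0.43065191  2.44558444] [-0.09962494  0.10653184  0.01759497] 15.69701058043554 29.972301721572876 [ 1.92528440e-01  5.09769111e-01  1.51582309e+00 -5.22446673e-05
  1.11601086e+00  2.72101761e-01]
```

View pics/w2.png

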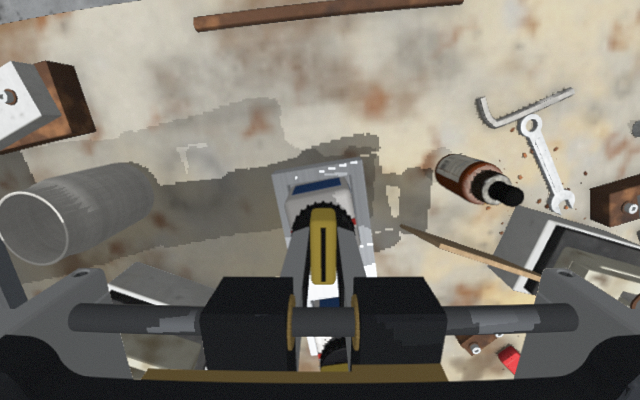

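The bar in the fingers at (322,245) turned with the tool while the jar stayed in its pocket, so the cap is now at about 1.4 rad. Next I'll lift and carry.

Call:
jog_arm(
  plan=[0,0,0.006,0,0,0,0,0,0.016,0,0,0,0,0,0.03,0,0,0,0,0,0.05,0,0,0,0,0,0.075,0,0,0,0,0,0.1,0,0,0,0,0,0.125,0,0,0,0,0,0.145,0,0,0,0,0,0.15,0,0,0,0,0,0.15,0,0,0],
)

```text
clock: 5.6
eef_pos: [573.2, 149.1, 238.3]
eef_rot: [3.14, -0.0, 1.493]
wrist_force: [-0.5, 0.0, -3.7]
finger_gap: 15.7
finger_force: 30.0
```

Call:
jog_arm(
  plan=[0,-0.01,0,0,0,0,-0.001,-0.025,0,0,0,0,-0.002,-0.05,0,0,0,0,-0.004,-0.08,0,0,0,0,-0.006,-0.11,0,0,0,0,-0.008,-0.14,0,0,0,0,-0.009,-0.17,0,0,0,0,-0.01,-0.2,0,0,0,0,-0.012,-0.23,0,0,0,0,-0.013,-0.26,0,0,0,0,-0.015,-0.29,0,0,0,0,-0.016,-0.315,0,0,0,0,-0.017,-0.335,0,0,0,0,-0.018,-0.348,0,0,0,0,-0.018,-0.353,0,0,0,0,-0.018,-0.353,0,0,0,0,-0.018,-0.353,0,0,0,0],
)

```text
clock: 7.3
eef_pos: [555.1, -203.4, 237.3]
eef_rot: [-3.141, -0.0, 1.494]
wrist_force: [-0.3, -0.5, -3.2]
finger_gap: 15.6
finger_force: 30.0
```

```bash
python3 - <<'E'
from h import *
s=manip.read_state();print(s['clock'],s['eef_pos'],s['eef_rot'],s['wrist_force'],s['moment'],s['finger_gap'])
c,im,d=shot('scene','s1.png')
E
```

```text
7.3 [ 555.11364418 -203.40472282  237.33838164] [-3.14139904e+00 -2.32709868e-04  1.49368058e+00] [-0.28266928 -0.50782136 -3.17423981] [-0.00518187 -0.04241937  0.02335583] 15.582514367995321
```

View pics/s1.png

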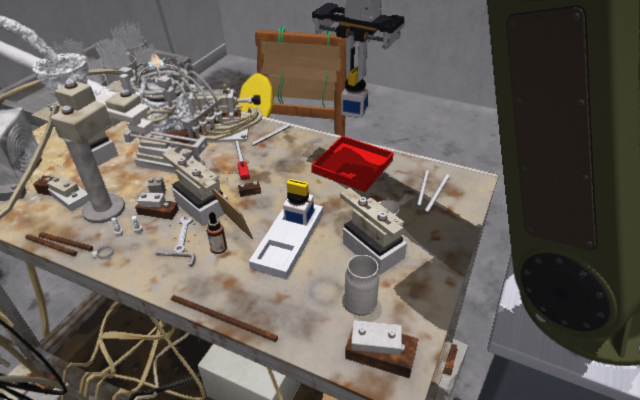

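The jar hangs upright at (355,100) over the tray at (352,162), and the tight jar is still in the rack at (298,205). Now lowering.

Call:
jog_arm(
  plan=[0,0,-0.01,0,0,0,0,0,-0.03,0,0,0,0,0,-0.055,0,0,0,0,0,-0.08,0,0,0,0,0,-0.105,0,0,0,0,0,-0.125,0,0,0,0,0,-0.138,0,0,0,0,0,-0.144,0,0,0,0,0,-0.146,0,0,0,0,0,-0.146,0,0,0,0,0,-0.146,0,0,0],
)

```text
clock: 8.45
eef_pos: [555.5, -204.1, 92.3]
eef_rot: [3.14, 0.0, 1.493]
wrist_force: [-0.2, -0.3, -3.5]
finger_gap: 16.0
finger_force: 30.0
```

Call:
jog_arm(
  plan=[0,0,-0.001,0,0,0,0,0,-0.002,0,0,0,0,0,-0.003,0,0,0,0,0,-0.004,0,0,0,0,0,-0.004,0,0,0,0,0,-0.004,0,0,0],
)

```text
clock: 9.05
eef_pos: [555.1, -204.0, 87.4]
eef_rot: [-3.141, -0.0, 1.493]
wrist_force: [-0.2, -0.1, -3.1]
finger_gap: 15.5
finger_force: 30.0
```

Call:
jog_arm(
  plan=[0,0,-0.0005,0,0,0,0,0,-0.001,0,0,0,0,0,-0.0015,0,0,0,0,0,-0.002,0,0,0,0,0,-0.002,0,0,0],
)

```text
clock: 9.55
eef_pos: [555.2, -204.0, 85.6]
eef_rot: [3.141, 0.0, 1.493]
wrist_force: [0.5, 0.3, -1.6]
finger_gap: 15.6
finger_force: 30.0
```

Call:
jog_arm(
  plan=[0,0,-0.0005,0,0,0,0,0,-0.0005,0,0,0,0,0,-0.0005,0,0,0],
)

```text
clock: 9.85
eef_pos: [555.4, -204.1, 85.5]
eef_rot: [3.141, 0.0, 1.493]
wrist_force: [-1.0, 0.4, 5.8]
finger_gap: 15.4
finger_force: 30.0
```

The jar rests on the floor, since the upward force has now appeared. I'll let go and retreat upward.

Call:
jog_arm(
  plan=[0,0,0,0,0,0,0,0,0,0,0,0,0,0,0,0,0,0,0,0,0,0,0,0,0,0,0,0,0,0],
  claw=0.045,
)

```text
clock: 10.35
eef_pos: [555.1, -204.0, 84.9]
eef_rot: [-3.141, -0.0, 1.493]
wrist_force: [1.2, -0.2, 0.6]
finger_gap: 44.8
finger_force: 0.0
```

Call:
jog_arm(
  plan=[0,0,0.01,0,0,0,0,0,0.03,0,0,0,0,0,0.06,0,0,0,0,0,0.1,0,0,0,0,0,0.14,0,0,0,0,0,0.17,0,0,0,0,0,0.18,0,0,0,0,0,0.18,0,0,0,0,0,0.18,0,0,0],
)

```text
clock: 11.25
eef_pos: [554.7, -203.8, 263.4]
eef_rot: [-3.14, -0.001, 1.493]
wrist_force: [-0.2, 0.3, -0.4]
finger_gap: 45.3
finger_force: 0.0
```

```bash
python3 - <<'E'
from h import *
s=manip.read_state();print(s['clock'],s['eef_pos'],s['wrist_force'],s['finger_gap'],s['qd'].round(4))
c,im,d=shot('scene');cv2.imwrite('pics/s2.png',cv2.resize(im[100:300,200:460,::-1],None,fx=3,fy=3))
E
```

```text
11.25 [ 554.74020061 -203.80839862  263.37226412] [-0.20627608  0.33122901 -0.38177   ] 45.286396819588 [ 0.0001  0.0129  0.0087 -0.0004  0.0006 -0.0004]
```

View pics/s2.png

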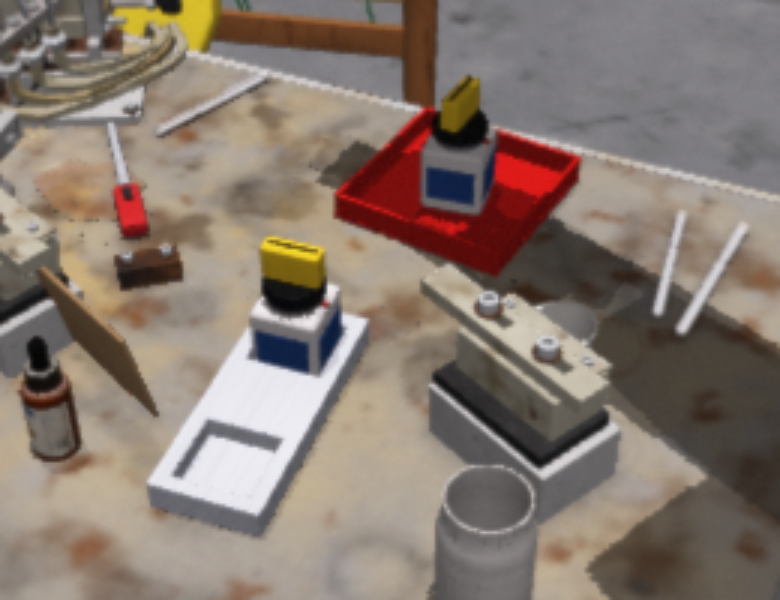

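The loose jar stands upright in the tray at crop position (458,170), and the gripper is clear of it. The tight jar is still in its pocket at (297,320). Handing in.

```bash
python3 -c "
from cell import manip
print(manip.sign_off())"
```

```text
the job is handed in; nothing more can be done
None
```

The job is handed in, though sign-off returned no verdict: I twisted the loose cap 45° in the rack (to about 1.4 rad) and set that jar down upright near the tray's centre and let go, leaving the tight jar in its pocket.

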